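# Find and open the free lid of the bench case

### The job

One of the four identical rocker lids of the engraver's case is free, the others are blocked from below. Press gently on the lids' steel spots to find the one that rocks, then push that lid open with the fingertips until it stands upright against its stop, and leave it standing open; force no blocked lid. Grasp and lift nothing, do not pinch the lid, and leave the tin, brush, ball vise and graver where they are.

Things in the scene. Friction and masses are not known exactly. Their poses are not given: they have to be found in the camera images.
- case: Dark wooden case fixed to the bench. Origin: on the bench under the middle of the row of lids; x = from its front (robot side) to its back, y = along the row (to the robot's left). Top 80 mm above the bench, x -70 to +70, y -213 to +287 mm; beyond y = +213 a solid deck carries the tin. Under each lid is a well 102 (x) by 94 mm (y), its floor 10 mm above the bench; walls 10 mm thick part the wells.
- lid_a (a joint): Tilt of lid a, rad: 0 = shut, flush with the case top; 1.5 = open, on edge against its stop. All four lids alike: light wooden board 96 (x) by 90 (y) by 10 mm, turning about a level axle along the case's y through its middle, at x = 0, y = 156, z = 76 mm in the case's frame. The robot-side end (steel spot) goes down into the well as the far end rises (48 mm above the axle when open).
- lid_b (a joint): Tilt of lid b, rad: 0 = shut, flush with the case top; 1.5 = open, on edge against its stop. All four lids alike: light wooden board 96 (x) by 90 (y) by 10 mm, turning about a level axle along the case's y through its middle, at x = 0, y = 52, z = 76 mm in the case's frame. The robot-side end (steel spot) goes down into the well as the far end rises (48 mm above the axle when open).
- lid_c (a joint): Tilt of lid c, rad: 0 = shut, flush with the case top; 1.5 = open, on edge against its stop. All four lids alike: light wooden board 96 (x) by 90 (y) by 10 mm, turning about a level axle along the case's y through its middle, at x = 0, y = -52, z = 76 mm in the case's frame. The robot-side end (steel spot) goes down into the well as the far end rises (48 mm above the axle when open).
- lid_d (a joint): Tilt of lid d, rad: 0 = shut, flush with the case top; 1.5 = open, on edge against its stop. All four lids alike: light wooden board 96 (x) by 90 (y) by 10 mm, turning about a level axle along the case's y through its middle, at x = 0, y = -156, z = 76 mm in the case's frame. The robot-side end (steel spot) goes down into the well as the far end rises (48 mm above the axle when open).
- lid_a_press (a point): Top centre of the steel spot (18 mm across) on lid a, 36 mm from the axle towards the robot; z = lid's outward normal. A free lid is stiff and balanced (0.14 N m: about 4 N on the spot) and stays at any tilt where it is left. Three lids are blocked by something unseen in the well and give under 2 mm; which three varies. Lids turn one way only: pressing the far end moves nothing.
- lid_b_press (a point): Top centre of the steel spot (18 mm across) on lid b, 36 mm from the axle towards the robot; z = lid's outward normal. A free lid is stiff and balanced (0.14 N m: about 4 N on the spot) and stays at any tilt where it is left. Three lids are blocked by something unseen in the well and give under 2 mm; which three varies. Lids turn one way only: pressing the far end moves nothing.
- lid_c_press (a point): Top centre of the steel spot (18 mm across) on lid c, 36 mm from the axle towards the robot; z = lid's outward normal. A free lid is stiff and balanced (0.14 N m: about 4 N on the spot) and stays at any tilt where it is left. Three lids are blocked by something unseen in the well and give under 2 mm; which three varies. Lids turn one way only: pressing the far end moves nothing.
- lid_d_press (a point): Top centre of the steel spot (18 mm across) on lid d, 36 mm from the axle towards the robot; z = lid's outward normal. A free lid is stiff and balanced (0.14 N m: about 4 N on the spot) and stays at any tilt where it is left. Three lids are blocked by something unseen in the well and give under 2 mm; which three varies. Lids turn one way only: pressing the far end moves nothing.
- tin: Small closed aluminium tin, 44 mm across, 30 mm high, standing on the case's deck. Origin: centre of its underside. Loose: to be left alone.
- brush: Bench brush lying on its bristles, 135 by 46 mm, 32 mm high, behind the case. Origin: centre of its underside; x along it. Loose: to be left alone.
- ball_vise: Engraver's steel ball vise on a black rubber base 104 mm across, 94 mm high, beyond the case's -y end. Origin: centre of its underside. Loose: to be left alone.
- graver: Engraving tool with a mushroom-shaped wooden handle, 117 mm long, 32 mm high, lying in front of the case. Origin: under its middle; x along it towards the blade. Loose: to be left alone.

How it is judged:
On the way:
1. one lid has been rocked by at least 0.2 rad (11 degrees) (value of joint any of lid_a, lid_b, lid_c, lid_d above 0.2 rad), for 0.05 s.
At the end, for the whole second after the job is handed in: The free lid stands open at 1.25 rad (72 degrees) or more and at rest, and the other three are shut (below 0.1 rad) (((value of joint lid_a above 1.25 rad and velocity of joint lid_a between -0.05 and 0.05 rad/s and value of joint each of lid_b, lid_c, lid_d below 0.1 rad) or (value of joint lid_b above 1.25 rad and velocity of joint lid_b between -0.05 and 0.05 rad/s and value of joint each of lid_a, lid_c, lid_d below 0.1 rad) or (value of joint lid_c above 1.25 rad and velocity of joint lid_c between -0.05 and 0.05 rad/s and value of joint each of lid_a, lid_b, lid_d below 0.1 rad) or (value of joint lid_d above 1.25 rad and velocity of joint lid_d between -0.05 and 0.05 rad/s and value of joint each of lid_a, lid_b, lid_c below 0.1 rad))); the robot touches nothing.
It fails at once if a lid was forced: pressed with more than 60 N (contact force between any of lid_a, lid_b, lid_c, lid_d and the fingers above 60 N).
It fails at once if a lid was pinched: the fingers pressed its top and its underside at once (over 10 N each) (contact force between each of lid_a_c1, lid_a_c0 and the fingers above 10 N or contact force between each of lid_b_c1, lid_b_c0 and the fingers above 10 N or contact force between each of lid_c_c1, lid_c_c0 and the fingers above 10 N or contact force between each of lid_d_c1, lid_d_c0 and the fingers above 10 N).
It fails at once if a bystander was moved by more than 25 mm or lifted (distance of any of tin, brush, ball_vise, graver from where it was at the start of the episode above 0.025 m or height (world z) of any of brush, ball_vise, graver above 0.012 m or height (world z) of tin above 0.092 m).
It also fails if it takes over 51 s, if anything falls off the work surface, if the arm or the gripper's body presses on something with over 40 N, if the wrist force passes 120 N, or if a joint passes its speed limit or range.

### The arm

A 6-joint arm with a two-finger parallel gripper is mounted at the origin on the work surface. World frame = base frame: x ahead of the robot, y to its left, z up, the work surface at z = 0. Lengths are in m, angles in rad, forces in N, time in s.
With the tool pointing down it reaches from about 0.3 to 1 m from the base axis. Payload 5.1 kg.
Tool frame: the origin (TCP) lies midway between the tips of the shut fingers; the grasp point (between the pads) lies 19 mm behind it; z points along the fingers, y is the line along which they close (so a half turn about z gives the same grasp; the last joint's range is limited). The gripper opens to 95 mm and grips with 3 to 60 N. Pads are 20 mm wide; open, the fingers measure 119 mm over their backs; the gripper's body (75 mm by 180 mm) begins 59 mm behind the grasp point.
Start: joints at [-1.391, 0.124, 1.65, -0, 1.367, -0.083], TCP at [0.169, -0.628, 0.215] pointing down, gripper open.
Joint ranges: [-2.61, 2.61], [-1.02, 2.33], [0.03, 2.71], [-1.35, 4.49], [0.32, 2.68], [-2.91, 2.91]. Speed limits (rad/s): [2.57, 2.57, 3.14, 3.14, 3.14, 3.14].

### API

Orientations are given as a unit quaternion [x, y, z, w].
In Python, from cell import r gives the robot as it stands.
- The arm moves only by the shell command python3 -m handwheel 'ROWS'. ROWS is JSON, a list of rows, each an object with "jaw": the gripper command: -1 is shut, 1 is fully open, values between are in proportion; "linear": the shift along the tool's x, y, z in units of 250 mm (1.0 is 250 mm), a list of three; "turn": the turn, a rotation vector about the tool's x, y, z in units of pi/4 rad (1.0 is pi/4 rad), a list of three. A call has 1 to 8 rows; each row is the pose to reach, as a shift and turn from the pose commanded when the call began, along the tool's axes at that moment; what a row does not reach only later rows make up. A row lasts 1/12 s, in which the tool goes at most 41.7 mm and 7.16 degrees, less where a joint would pass 70% of its speed; a pose out of reach is approached as far as the arm can. A call with a number of a shift or a turn outside -1 to 1 is refused whole. A call with a gripper value outside its range is refused whole. The fingers move at their own pace and stop on an object; the grip force is fixed at half the most. Time passes only in rows, so rows that repeat a pose let the fingers close. It gives the time, the measured TCP pose, the force, the opening and the grip force at its end, in the units of the state.
- r.sense(): the state, without advancing time (a new reading comes with each control period).
- r.snapshot(name): name is "scene" or "top"; returns a dict with "img" (420x560x3 uint8, blue, green, red), "depth" (420x560 float32, m along the optical axis (not along the pixel's ray), 0 where there is no reading), "K" (3x3 intrinsics, pixels), "dist" ([k1, k2, p1, p2, k3] as OpenCV has them; the pictures are not rectified), "R" (3x3) and "t" (3): a world point X has camera coordinates R X + t. Camera axes: x right, y down, z forward; pixel columns grow to the right and rows downward; lengths in m; the calibration is good to about 2 mm. A picture is of the moment at which its call begins.
- r.job_done(): hands the job in; it is judged then, once.
Trained networks look in the newest picture that a camera, given by its name, has taken for a name from the list of things; names that differ only in an ending like _2 or _b are one class to them, and where a whole thing is asked for, a point or a joint stands for the part that bears it (a point fixed in the world has none). Each returns a list of dicts, best first, with "score" (0 to 1); they miss things now and then, are a little off and sometimes report something else, mostly with a low value. They report only what shows in the picture. A call takes as long as a camera call.
- r.outline_of(camera, target): "mask" (420x560 bool, what is visible of it).
- r.tip_of(camera, target): "point" ([x, y, z] in m, in world coordinates, good to about 4 mm: a listed point, or the origin of a listed thing).
The state is a dict: "time": time; "joint_positions": joint angles; "joint_vel": joint speeds; "effort": joint torques, N m; "ee_pos": TCP position; "ee_rot": TCP orientation; "wrist_force": force on the tool from outside, world axes, zero at the start; "ft_torque": the same for the moment, N m; "finger_gap": finger opening in m; "grasp_force": force on a finger pad.
Only numpy, scipy, OpenCV 4.12 (cv2) and the standard library are available. Lean on these libraries where they do the work, as an engineer would, in place of code of your own. Each camera call takes 0.05 s, during which the arm holds its last target. There are 200 camera calls.

## Working session

There is one attempt and no reset: what is moved stays moved. The work goes in short steps, Python scripts to look and compute and a shell command to move; the robot and the scene stay as the last step left them, time stands still between calls to the robot, and variables do not carry over. Pictures are saved under pics/ and viewed, at most 10 in all, crops included, and the job is handed in when it is done.

```bash
mkdir -p pics; ls
python3 - <<'E'
from cell import r
import cv2
for c in("scene","top"):
    s=r.snapshot(c); cv2.imwrite(f"pics/{c}0.png",s["img"])
    for n in("lid_a_press","case","tin","ball_vise","graver","brush"):
        print(c,n,[(round(d["score"],2),[round(float(v),3) for v in d["point"]]) for d in r.tip_of(c,n)])
s=r.sense();print({k:s[k] for k in("time","ee_pos","ee_rot","wrist_force","finger_gap")})
E
```

```text
pics
scene lid_a_press [(0.97, [0.525, 0.195, 0.078])]
scene case [(0.94, [0.556, 0.043, 0.004]), (0.7, [0.511, -0.114, 0.082])]
scene tin [(0.79, [0.558, 0.295, 0.078]), (0.28, [0.523, 0.092, 0.078])]
scene ball_vise [(0.76, [0.59, -0.268, -0.002])]
scene graver [(0.58, [0.425, 0.176, -0.003])]
scene brush [(0.55, [0.708, 0.001, -0.003])]
top lid_a_press [(0.82, [0.526, 0.2, 0.08])]
top case [(0.98, [0.56, 0.039, 0.001])]
top tin [(0.91, [0.558, 0.294, 0.078]), (0.7, [0.427, 0.179, 0.003])]
top ball_vise [(0.83, [0.594, -0.268, 0.0])]
top graver []
top brush [(0.73, [0.706, 0.002, -0.001])]
{'time': 0.7, 'ee_pos': array([ 0.16883444, -0.62768178,  0.21465789]), 'ee_rot': array([9.91382828e-01, 1.30996518e-01, 1.02904981e-05, 1.83181319e-06]), 'wrist_force': array([ 0.38942597, -1.00616273,  0.13164958]), 'finger_gap': 0.09503592252259269}
```

View pics/top0.png

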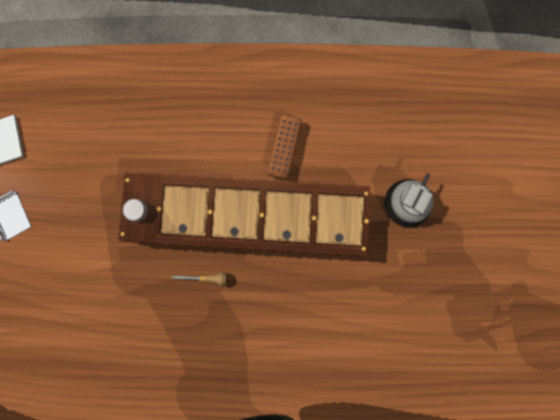

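View pics/scene0.png

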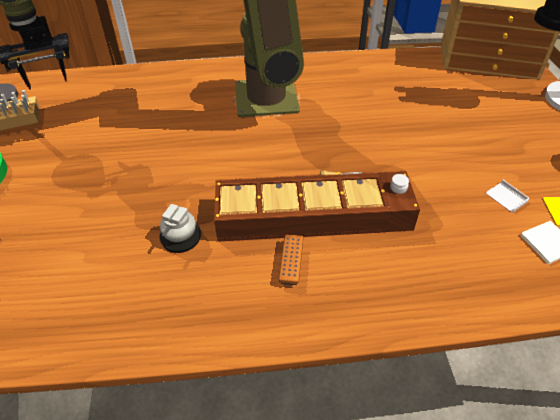

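Run:
```python
from cell import r
for c in("scene","top"):
  for n in("lid_b_press","lid_c_press","lid_d_press"):
    print(c,n,[(round(d["score"],2),[round(float(v),3) for v in d["point"]]) for d in r.tip_of(c,n)])
```

```text
scene lid_b_press []
scene lid_c_press [(0.61, [0.516, -0.008, 0.08])]
scene lid_d_press [(0.56, [0.513, -0.109, 0.082])]
top lid_b_press [(0.78, [0.521, 0.099, 0.078]), (0.4, [0.596, -0.267, 0.0])]
top lid_c_press []
top lid_d_press [(0.95, [0.515, -0.114, 0.079]), (0.57, [0.518, -0.01, 0.077])]
```

Four lids with dark spots at about (183,228), (234,231), (287,234) and (339,238) in the top view. The tin is at (134,210), the brush behind the case at (286,147), the vise at (409,203) and the graver in front at (200,278). This matches the networks, so the case origin is about (0.555, 0.041) with yaw -0.037.

```bash
cat > h.py <<'E'
# where: python3 h.py X Y Z [pitch] in case frame (m) -> linear/turn units from the present pose
import sys, numpy as np
from scipy.spatial.transform import Rotation as R
from cell import r
O=np.array([.5554,.0407,0]); C=R.from_euler('z',-.037)
def show():
    s=r.sense(); p=C.inv().apply(s["ee_pos"]-O); print("t",round(s["time"],2),"case mm",np.round(p*1e3,1),"F",np.round(C.inv().apply(s["wrist_force"]),1),"q",np.round(s["joint_positions"],2))
    return s
s=show()
if len(sys.argv)>3:
    a=[float(v) for v in sys.argv[1:]]
    T=R.from_quat(s["ee_rot"]); d=O+C.apply(a[:3])-s["ee_pos"]
    pitch=a[3] if len(a)>3 else 0
    G=C*R.from_euler('y',-pitch)*R.from_euler('x',np.pi)   # pitch>0: tip points forward
    print("linear",np.round(T.inv().apply(d)/.25,3),"turn",np.round((T.inv()*G).as_rotvec()/(np.pi/4),3))
E
python3 -m handwheel '[{"jaw":-1,"linear":[0.936,-0.812,0],"turn":[0,0,0.38]},{"jaw":-1,"linear":[0.936,-0.812,0],"turn":[0,0,0.38]},{"jaw":-1,"linear":[0.936,-0.812,0],"turn":[0,0,0.38]},{"jaw":-1,"linear":[0.936,-0.812,0],"turn":[0,0,0.38]},{"jaw":-1,"linear":[0.936,-0.812,0],"turn":[0,0,0.38]},{"jaw":-1,"linear":[0.936,-0.812,0],"turn":[0,0,0.38]},{"jaw":-1,"linear":[0.936,-0.812,0],"turn":[0,0,0.38]},{"jaw":-1,"linear":[0.936,-0.812,0],"turn":[0,0,0.38]}]'
python3 h.py -.034 -.156 .12
```

```text
time: 1.67
ee_pos: [0.3438, -0.3674, 0.2149]
ee_rot: [1.0, -0.016, 0.001, -0.0]
wrist_force: [0.1, 0.7, 0.2]
finger_gap: 0.0468
grasp_force: 0.0
t 1.67 case mm [-196.3 -415.6  214.9] F [0.1 0.7 0.2] q [-0.93 -0.21  1.97  0.    1.38  0.68]
linear [ 0.653 -1.035  0.381] turn [-0.001 -0.001  0.005]
```

```bash
python3 -m handwheel '[{"jaw":-1,"linear":[0.65,-1,0.2],"turn":[0,0,0]},{"jaw":-1,"linear":[0.65,-1,0.2],"turn":[0,0,0]},{"jaw":-1,"linear":[0.65,-1,0.2],"turn":[0,0,0]},{"jaw":-1,"linear":[0.65,-1,0.2],"turn":[0,0,0]},{"jaw":-1,"linear":[0.65,-1,0.2],"turn":[0,0,0]},{"jaw":-1,"linear":[0.65,-1,0.2],"turn":[0,0,0]},{"jaw":-1,"linear":[0.65,-1,0.2],"turn":[0,0,0]},{"jaw":-1,"linear":[0.65,-1,0.2],"turn":[0,0,0]}]'
python3 h.py -.034 -.156 .085
```

```text
time: 2.33
ee_pos: [0.5149, -0.1225, 0.1637]
ee_rot: [1.0, -0.016, -0.0, -0.001]
wrist_force: [-0.7, 0.7, 0.2]
finger_gap: 0.0009
grasp_force: 0.0
t 2.33 case mm [ -34.4 -164.6  163.7] F [-0.8  0.7  0.2] q [-0.34 -0.11  1.97  0.    1.28  1.27]
linear [ 0.002 -0.034  0.315] turn [-0.003  0.001  0.008]
```

```bash
python3 -m handwheel '[{"jaw":-1,"linear":[0,-0.034,0.16],"turn":[0,0,0]},{"jaw":-1,"linear":[0,-0.034,0.25],"turn":[0,0,0]},{"jaw":-1,"linear":[0,-0.034,0.315],"turn":[0,0,0]},{"jaw":-1,"linear":[0,-0.034,0.315],"turn":[0,0,0]},{"jaw":-1,"linear":[0,-0.034,0.315],"turn":[0,0,0]}]'; python3 h.py
python3 -m handwheel '[{"jaw":-1,"linear":[0,0,0.008],"turn":[0,0,0]},{"jaw":-1,"linear":[0,0,0.016],"turn":[0,0,0]},{"jaw":-1,"linear":[0,0,0.016],"turn":[0,0,0]}]'; python3 h.py -.034 -.156 .085
```

```text
time: 2.75
ee_pos: [0.513, -0.1185, 0.0854]
ee_rot: [1.0, -0.018, -0.001, -0.0]
wrist_force: [0.5, -0.5, 1.1]
finger_gap: 0.0006
grasp_force: 0.0
t 2.75 case mm [ -36.5 -160.6   85.4] F [ 0.5 -0.5  1.1] q [-0.33 -0.03  2.04 -0.    1.14  1.28]
time: 3.0
ee_pos: [0.5144, -0.1189, 0.0831]
ee_rot: [1.0, -0.018, 0.001, 0.0]
wrist_force: [0.2, 0.2, -0.3]
finger_gap: 0.0004
grasp_force: 0.0
t 3.0 case mm [ -35.1 -161.    83.1] F [ 0.2  0.2 -0.3] q [-0.33 -0.03  2.04 -0.    1.13  1.28]
linear [ 0.004 -0.02  -0.007] turn [ 0.001 -0.003  0.001]
```

```bash
python3 -m handwheel '[{"jaw":-1,"linear":[0,-0.01,0.008],"turn":[0,0,0]},{"jaw":-1,"linear":[0,-0.01,0.008],"turn":[0,0,0]},{"jaw":-1,"linear":[0,-0.01,0.008],"turn":[0,0,0]}]'; python3 h.py
```

```text
time: 3.25
ee_pos: [0.5139, -0.1157, 0.0803]
ee_rot: [1.0, -0.018, 0.0, 0.0]
wrist_force: [0.4, -0.1, 0.6]
finger_gap: 0.0006
grasp_force: 0.4
t 3.25 case mm [ -35.7 -157.9   80.3] F [ 0.4 -0.   0.6] q [-0.32 -0.02  2.04  0.    1.12  1.28]
```

```bash
python3 -m handwheel '[{"jaw":-1,"linear":[0,0,0.006],"turn":[0,0,0]},{"jaw":-1,"linear":[0,0,0.006],"turn":[0,0,0]},{"jaw":-1,"linear":[0,0,0.006],"turn":[0,0,0]}]'; python3 h.py
```

```text
time: 3.5
ee_pos: [0.5139, -0.1157, 0.0792]
ee_rot: [1.0, -0.018, -0.0, -0.0]
wrist_force: [-3.0, 1.6, 4.5]
finger_gap: 0.0003
grasp_force: 2.5
t 3.5 case mm [ -35.7 -157.9   79.2] F [-3.1  1.4  4.5] q [-0.32 -0.02  2.04  0.    1.12  1.28]
```

Contact. Another 1.5 mm steps.

```bash
python3 -m handwheel '[{"jaw":-1,"linear":[0,0,0.006],"turn":[0,0,0]},{"jaw":-1,"linear":[0,0,0.006],"turn":[0,0,0]},{"jaw":-1,"linear":[0,0,0.006],"turn":[0,0,0]}]'; python3 h.py
```

```text
time: 3.75
ee_pos: [0.5139, -0.1158, 0.0791]
ee_rot: [1.0, -0.018, -0.0, -0.0]
wrist_force: [-6.3, 2.1, 12.8]
finger_gap: 0.0003
grasp_force: 6.3
t 3.75 case mm [ -35.7 -157.9   79.1] F [-6.4  1.9 12.8] q [-0.32 -0.02  2.04  0.    1.12  1.28]
```

```bash
python3 -m handwheel '[{"jaw":-1,"linear":[0,0,0.004],"turn":[0,0,0]},{"jaw":-1,"linear":[0,0,0.004],"turn":[0,0,0]},{"jaw":-1,"linear":[0,0,0.004],"turn":[0,0,0]}]'; python3 h.py
```

```text
time: 4.0
ee_pos: [0.514, -0.1158, 0.0791]
ee_rot: [1.0, -0.018, -0.0, -0.0]
wrist_force: [-9.1, 2.7, 17.0]
finger_gap: 0.0006
grasp_force: 8.8
t 4.0 case mm [ -35.6 -157.9   79.1] F [-9.2  2.4 17. ] q [-0.32 -0.02  2.04 -0.    1.12  1.28]
```

Lid d is blocked (17 N, no give). Next is lid c.

```bash
python3 -m handwheel '[{"jaw":-1,"linear":[0,0,-0.12],"turn":[0,0,0]},{"jaw":-1,"linear":[0,-0.16,-0.12],"turn":[0,0,0]},{"jaw":-1,"linear":[0,-0.31,-0.12],"turn":[0,0,0]},{"jaw":-1,"linear":[0,-0.42,-0.12],"turn":[0,0,0]},{"jaw":-1,"linear":[0,-0.42,-0.1],"turn":[0,0,0]},{"jaw":-1,"linear":[0,-0.42,-0.06],"turn":[0,0,0]},{"jaw":-1,"linear":[0,-0.42,-0.03],"turn":[0,0,0]},{"jaw":-1,"linear":[0,-0.42,-0.03],"turn":[0,0,0]}]'; python3 h.py
python3 -m handwheel '[{"jaw":-1,"linear":[0,0,0.006],"turn":[0,0,0]},{"jaw":-1,"linear":[0,0,0.012],"turn":[0,0,0]},{"jaw":-1,"linear":[0,0,0.018],"turn":[0,0,0]},{"jaw":-1,"linear":[0,0,0.024],"turn":[0,0,0]},{"jaw":-1,"linear":[0,0,0.026],"turn":[0,0,0]},{"jaw":-1,"linear":[0,0,0.026],"turn":[0,0,0]}]'; python3 h.py
```

```text
time: 4.67
ee_pos: [0.5158, -0.0115, 0.0806]
ee_rot: [1.0, -0.018, -0.002, -0.0]
wrist_force: [-0.3, -0.2, -0.3]
finger_gap: 0.0002
grasp_force: 0.0
t 4.67 case mm [-37.7 -53.7  80.6] F [-0.3 -0.2 -0.3] q [-0.13 -0.05  2.06 -0.    1.13  1.48]
time: 5.17
ee_pos: [0.5174, -0.0118, 0.0791]
ee_rot: [1.0, -0.018, -0.001, 0.001]
wrist_force: [-8.0, -1.1, 13.2]
finger_gap: 0.0005
grasp_force: 6.3
t 5.17 case mm [-36.  -53.9  79.1] F [-7.9 -1.4 13.2] q [-0.13 -0.04  2.06 -0.    1.12  1.48]
```

Lid c is blocked too. Next is lid b.

```bash
python3 -m handwheel '[{"jaw":-1,"linear":[0,0,-0.12],"turn":[0,0,0]},{"jaw":-1,"linear":[0,-0.16,-0.12],"turn":[0,0,0]},{"jaw":-1,"linear":[0,-0.31,-0.12],"turn":[0,0,0]},{"jaw":-1,"linear":[0,-0.42,-0.12],"turn":[0,0,0]},{"jaw":-1,"linear":[0,-0.42,-0.1],"turn":[0,0,0]},{"jaw":-1,"linear":[0,-0.42,-0.06],"turn":[0,0,0]},{"jaw":-1,"linear":[0,-0.42,-0.03],"turn":[0,0,0]},{"jaw":-1,"linear":[0,-0.42,-0.03],"turn":[0,0,0]}]'; python3 h.py
python3 -m handwheel '[{"jaw":-1,"linear":[0,0,0.006],"turn":[0,0,0]},{"jaw":-1,"linear":[0,0,0.012],"turn":[0,0,0]},{"jaw":-1,"linear":[0,0,0.018],"turn":[0,0,0]},{"jaw":-1,"linear":[0,0,0.024],"turn":[0,0,0]},{"jaw":-1,"linear":[0,0,0.028],"turn":[0,0,0]},{"jaw":-1,"linear":[0,0,0.028],"turn":[0,0,0]}]'; python3 h.py
```

```text
time: 5.83
ee_pos: [0.5195, 0.0929, 0.0816]
ee_rot: [1.0, -0.018, -0.002, 0.0]
wrist_force: [-0.8, 0.2, -0.8]
finger_gap: 0.0002
grasp_force: 0.0
t 5.83 case mm [-37.8  50.8  81.6] F [-0.8  0.2 -0.8] q [ 0.08 -0.02  2.04 -0.    1.13  1.68]
time: 6.33
ee_pos: [0.5215, 0.0933, 0.0791]
ee_rot: [1.0, -0.018, -0.0, 0.001]
wrist_force: [-5.1, -3.0, 9.2]
finger_gap: 0.0004
grasp_force: 4.6
t 6.33 case mm [-35.8  51.3  79.1] F [-5.  -3.2  9.2] q [ 0.08 -0.01  2.03 -0.    1.12  1.68]
```

```bash
python3 -m handwheel '[{"jaw":-1,"linear":[0,0,0.006],"turn":[0,0,0]},{"jaw":-1,"linear":[0,0,0.006],"turn":[0,0,0]}]'; python3 h.py
python3 -m handwheel '[{"jaw":-1,"linear":[0,0,-0.12],"turn":[0,0,0]},{"jaw":-1,"linear":[0,-0.16,-0.12],"turn":[0,0,0]},{"jaw":-1,"linear":[0,-0.31,-0.12],"turn":[0,0,0]},{"jaw":-1,"linear":[0,-0.42,-0.12],"turn":[0,0,0]},{"jaw":-1,"linear":[0,-0.42,-0.1],"turn":[0,0,0]},{"jaw":-1,"linear":[0,-0.42,-0.06],"turn":[0,0,0]},{"jaw":-1,"linear":[0,-0.42,-0.03],"turn":[0,0,0]},{"jaw":-1,"linear":[0,-0.42,-0.03],"turn":[0,0,0]}]'; python3 h.py
python3 -m handwheel '[{"jaw":-1,"linear":[0,0,0.006],"turn":[0,0,0]},{"jaw":-1,"linear":[0,0,0.012],"turn":[0,0,0]},{"jaw":-1,"linear":[0,0,0.018],"turn":[0,0,0]},{"jaw":-1,"linear":[0,0,0.024],"turn":[0,0,0]},{"jaw":-1,"linear":[0,0,0.028],"turn":[0,0,0]},{"jaw":-1,"linear":[0,0,0.028],"turn":[0,0,0]}]'; python3 h.py
```

```text
time: 6.5
ee_pos: [0.5215, 0.0933, 0.079]
ee_rot: [1.0, -0.018, -0.0, 0.001]
wrist_force: [-9.1, -3.5, 15.8]
finger_gap: 0.0004
grasp_force: 8.4
t 6.5 case mm [-35.8  51.3  79. ] F [-9.  -3.8 15.8] q [ 0.08 -0.01  2.03 -0.    1.12  1.68]
time: 7.17
ee_pos: [0.5235, 0.1977, 0.0806]
ee_rot: [1.0, -0.018, -0.002, 0.001]
wrist_force: [0.1, -0.4, -0.6]
finger_gap: 0.0004
grasp_force: 0.0
t 7.17 case mm [-37.7 155.7  80.6] F [ 0.1 -0.4 -0.6] q [ 0.27  0.05  1.96 -0.    1.13  1.87]
time: 7.67
ee_pos: [0.5248, 0.1981, 0.077]
ee_rot: [1.0, -0.018, -0.0, 0.001]
wrist_force: [-2.9, -2.3, 4.1]
finger_gap: 0.0003
grasp_force: 2.3
t 7.67 case mm [-36.4 156.1  77. ] F [-2.8 -2.4  4.1] q [ 0.27  0.06  1.97 -0.    1.12  1.87]
```

Lid a gives at 4 N, so it is the free one. I'll keep pushing it down.

```bash
python3 -m handwheel '[{"jaw":-1,"linear":[0,0,0.016],"turn":[0,0,0]},{"jaw":-1,"linear":[0,0,0.032],"turn":[0,0,0]},{"jaw":-1,"linear":[0.008,0,0.048],"turn":[0,0,0]},{"jaw":-1,"linear":[0.016,0,0.064],"turn":[0,0,0]},{"jaw":-1,"linear":[0.016,0,0.064],"turn":[0,0,0]}]'; python3 h.py -.026 .156 .053
```

```text
time: 8.08
ee_pos: [0.5294, 0.1982, 0.0606]
ee_rot: [1.0, -0.018, 0.0, 0.0]
wrist_force: [-1.4, -2.0, 3.4]
finger_gap: 0.0007
grasp_force: 1.6
t 8.08 case mm [-31.8 156.5  60.6] F [-1.3 -2.   3.4] q [ 0.26  0.09  1.97 -0.    1.09  1.87]
linear [0.023 0.002 0.031] turn [ 0.001 -0.     0.001]
```

```bash
python3 -m handwheel '[{"jaw":-1,"linear":[0.005,0,0.015],"turn":[0,0,0]},{"jaw":-1,"linear":[0.01,0,0.03],"turn":[0,0,0]},{"jaw":-1,"linear":[0.02,0,0.03],"turn":[0,0,0]},{"jaw":-1,"linear":[0.03,0,0.03],"turn":[0,0,0]},{"jaw":-1,"linear":[0.03,0,0.03],"turn":[0,0,0]}]'; python3 h.py -.018 .156 .053
```

```text
time: 8.5
ee_pos: [0.5353, 0.1987, 0.0521]
ee_rot: [1.0, -0.018, -0.002, -0.0]
wrist_force: [-4.8, 1.8, 1.1]
finger_gap: 0.0006
grasp_force: 2.5
t 8.5 case mm [-25.9 157.1  52.1] F [-4.9  1.6  1.1] q [0.26 0.11 1.96 0.   1.08 1.87]
linear [ 0.032  0.005 -0.004] turn [-0.     0.004  0.001]
```

```bash
python3 -m handwheel '[{"jaw":-1,"linear":[0.01,0,0],"turn":[0,0,0]},{"jaw":-1,"linear":[0.02,0,0],"turn":[0,0,0]},{"jaw":-1,"linear":[0.02,0,0],"turn":[0,0,0]},{"jaw":-1,"linear":[0.02,0,0],"turn":[0,0,0]}]'; python3 h.py -.018 .156 .053
python3 - <<'E'
from cell import r
import cv2
s=r.snapshot("scene"); cv2.imwrite("pics/scene1.png",cv2.resize(s["img"][100:280,180:450],None,fx=2.9,fy=2.9))
E
```

```text
time: 8.83
ee_pos: [0.5386, 0.1984, 0.0506]
ee_rot: [1.0, -0.018, -0.003, 0.0]
wrist_force: [-5.2, 0.9, -1.7]
finger_gap: 0.0006
grasp_force: 2.6
t 8.83 case mm [-22.7 157.   50.6] F [-5.2  0.8 -1.7] q [0.26 0.12 1.95 0.   1.08 1.86]
linear [ 0.019  0.004 -0.01 ] turn [0.    0.009 0.001]
```

View pics/scene1.png

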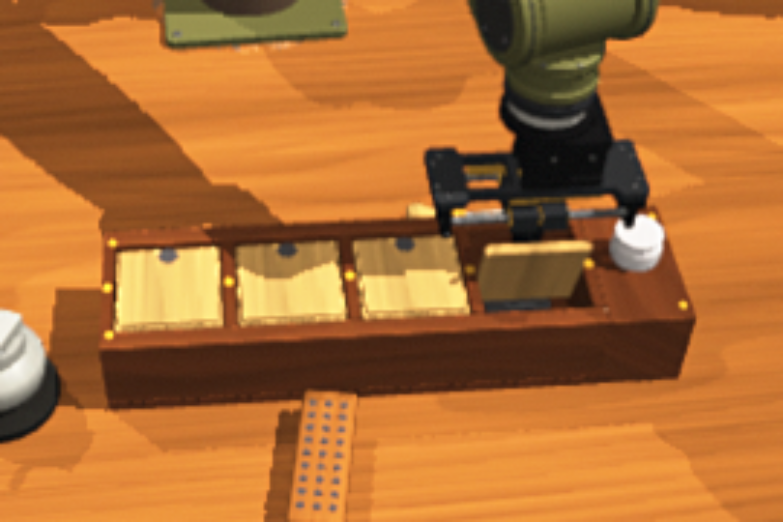

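The picture shows lid a nearly on edge at (535,270), the other three shut, and the tin at (637,242) clear of the gripper. A few more mm of push.

```bash
python3 -m handwheel '[{"jaw":-1,"linear":[0.008,0,-0.004],"turn":[0,0,0]},{"jaw":-1,"linear":[0.016,0,-0.008],"turn":[0,0,0]},{"jaw":-1,"linear":[0.016,0,-0.008],"turn":[0,0,0]},{"jaw":-1,"linear":[0.016,0,-0.008],"turn":[0,0,0]}]'; python3 h.py
```

```text
time: 9.22
ee_pos: [0.5416, 0.1979, 0.0518]
ee_rot: [1.0, -0.018, -0.004, 0.001]
wrist_force: [-7.1, 0.2, -3.6]
finger_gap: 0.0008
grasp_force: 3.1
t 9.22 case mm [-19.6 156.5  51.8] F [-7.1 -0.1 -3.6] q [0.26 0.13 1.94 0.   1.09 1.86]
```

```bash
python3 -m handwheel '[{"jaw":-1,"linear":[0.006,0,0],"turn":[0,0,0]},{"jaw":-1,"linear":[0.006,0,0],"turn":[0,0,0]},{"jaw":-1,"linear":[0.006,0,0],"turn":[0,0,0]}]'; python3 h.py
```

```text
time: 9.47
ee_pos: [0.5427, 0.1978, 0.0514]
ee_rot: [1.0, -0.018, -0.005, 0.001]
wrist_force: [-7.7, 0.8, -4.2]
finger_gap: 0.0003
grasp_force: 3.1
t 9.47 case mm [-18.5 156.5  51.4] F [-7.7  0.5 -4.2] q [0.26 0.13 1.94 0.   1.09 1.86]
```

```bash
python3 -m handwheel '[{"jaw":-1,"linear":[0.008,0,0],"turn":[0,0,0]},{"jaw":-1,"linear":[0.008,0,0],"turn":[0,0,0]},{"jaw":-1,"linear":[0.008,0,0],"turn":[0,0,0]}]'; python3 h.py
```

```text
time: 9.72
ee_pos: [0.5445, 0.1977, 0.0511]
ee_rot: [1.0, -0.018, -0.005, 0.001]
wrist_force: [-8.4, 1.0, -5.1]
finger_gap: 0.0006
grasp_force: 3.2
t 9.72 case mm [-16.7 156.4  51.1] F [-8.4  0.7 -5.1] q [0.25 0.13 1.93 0.   1.09 1.86]
```

```bash
python3 -m handwheel '[{"jaw":-1,"linear":[0.008,0,0],"turn":[0,0,0]},{"jaw":-1,"linear":[0.008,0,0],"turn":[0,0,0]},{"jaw":-1,"linear":[0.008,0,0],"turn":[0,0,0]}]'; python3 h.py
```

```text
time: 9.97
ee_pos: [0.5457, 0.1976, 0.0508]
ee_rot: [1.0, -0.018, -0.006, 0.001]
wrist_force: [-8.5, 0.9, -5.2]
finger_gap: 0.0002
grasp_force: 4.2
t 9.97 case mm [-15.4 156.4  50.8] F [-8.5  0.6 -5.2] q [0.25 0.14 1.93 0.   1.09 1.86]
```

```bash
python3 -m handwheel '[{"jaw":-1,"linear":[0.008,0,0],"turn":[0,0,0]},{"jaw":-1,"linear":[0.008,0,0],"turn":[0,0,0]},{"jaw":-1,"linear":[0.008,0,0],"turn":[0,0,0]}]'; python3 h.py
```

```text
time: 10.22
ee_pos: [0.5459, 0.1976, 0.0507]
ee_rot: [1.0, -0.018, -0.008, 0.001]
wrist_force: [-14.6, 0.8, 0.1]
finger_gap: 0.0004
grasp_force: 7.3
t 10.22 case mm [-15.3 156.4  50.7] F [-14.6   0.3   0.1] q [0.25 0.14 1.92 0.   1.09 1.86]
```

It is at the stop (position held, force rising). Back off, then up.

```bash
python3 -m handwheel '[{"jaw":-1,"linear":[-0.05,0,0],"turn":[0,0,0]},{"jaw":-1,"linear":[-0.07,0,0],"turn":[0,0,0]},{"jaw":-1,"linear":[-0.07,0,-0.1],"turn":[0,0,0]},{"jaw":-1,"linear":[-0.07,0,-0.25],"turn":[0,0,0]},{"jaw":-1,"linear":[-0.2,0,-0.4],"turn":[0,0,0]},{"jaw":-1,"linear":[-0.3,0,-0.5],"turn":[0,0,0]},{"jaw":-1,"linear":[-0.3,0,-0.5],"turn":[0,0,0]},{"jaw":-1,"linear":[-0.3,0,-0.5],"turn":[0,0,0]}]'; python3 h.py
python3 - <<'E'
from cell import r
import cv2
s=r.snapshot("scene"); cv2.imwrite("pics/scene2.png",cv2.resize(s["img"][100:280,180:450],None,fx=2.9,fy=2.9))
E
```

```text
time: 10.88
ee_pos: [0.4795, 0.2013, 0.1836]
ee_rot: [1.0, -0.017, 0.004, -0.001]
wrist_force: [0.4, -0.6, 0.5]
finger_gap: 0.0004
grasp_force: 0.0
t 10.88 case mm [-81.8 157.7 183.6] F [ 0.4 -0.5  0.5] q [ 0.29 -0.15  1.98 -0.    1.31  1.9 ]
```

View pics/scene2.png

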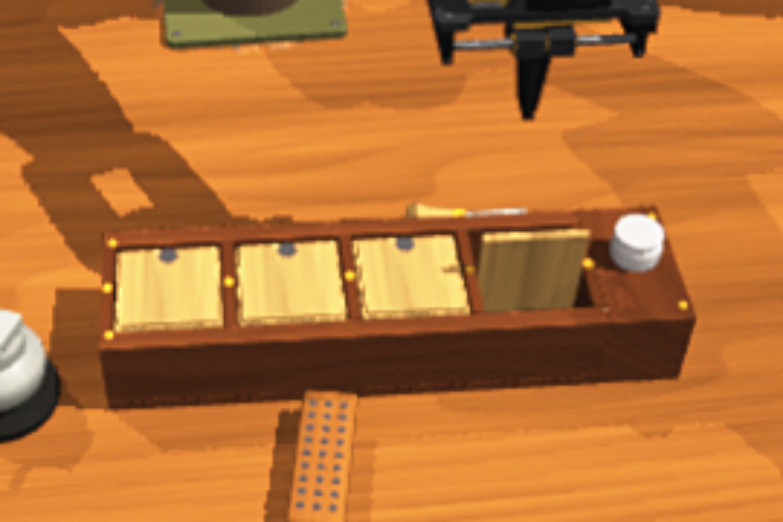

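Lid a at (535,270) stands up and the rest look undisturbed. I'll check its angle from depth.

Run:
```python
from cell import r
import numpy as np
from scipy.spatial.transform import Rotation as R
s=r.snapshot("scene"); K=s["K"]; D=s["depth"]
import cv2
C=R.from_euler('z',-.037);O=np.array([.5554,.0407,0])
for v in range(176,212,3):
    u=364; z=D[v,u]
    n=cv2.undistortPoints(np.array([[[u,v]]],float),K,np.array(s["dist"]))[0,0]
    X=s["R"].T@(np.array([n[0]*z,n[1]*z,z])-s["t"])
    print(v,np.round(C.inv().apply(X-O)*1e3))
```

```text
176 [-54. 174.  79.]
179 [-45. 173.  77.]
182 [ 11. 156. 122.]
185 [ 10. 158. 110.]
188 [ 10. 159. 100.]
191 [  9. 161.  88.]
194 [  5. 163.  73.]
197 [  9. 163.  66.]
200 [  8. 165.  54.]
203 [  7. 167.  42.]
206 [  3. 169.  27.]
209 [ 64. 151.  82.]
```

Upright: the underside plane runs from x≈10 at z=122 to x≈5 at z=30, so the lid is vertical. Handing in.

```bash
python3 -c "
from cell import r
print(r.job_done())"
```

```text
the job is handed in; nothing more can be done
None
```

Lid a was the free one: it now stands upright against its stop, lids b, c and d were blocked and are still shut, nothing else was touched, and the job is handed in (no verdict was returned).

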